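Step the instrument's click dial four clicks and store it

ROBOT

A 7-joint arm with a two-finger parallel gripper is mounted at the origin on the work surface. World frame = base frame: x ahead of the robot, y to its left, z up, the work surface at z = 0. Lengths are in m, angles in rad, forces in N, time in s.
With the tool pointing down it reaches from about 0.4 to 0.875 m from the base axis. Payload 4.4 kg.
Tool frame: the origin (TCP) lies at the very end of the fingers, on their centre line; the grasp point (between the pads) lies 19 mm behind it (ctrl.hold_point_z is the distance from the TCP to the grasp point, in m); z points along the fingers, y is the direction in which the jaws open and shut (so a half turn about z gives the same grasp; the last joint's range is limited). The gripper opens to 85 mm and grips with 20 to 120 N. Pads are 22 mm wide; open, the fingers measure 114 mm over their backs; the gripper's body (76 mm by 85 mm) begins 54 mm behind the grasp point. The pads swing forward as they close: fully open they stand 13 mm farther back than shut.
Start: joints at [1.072, 0.628, 0.038, 1.517, -0.027, 0.996, -0.02], TCP at [0.273, -0.59, 0.231] pointing down, gripper open.
Joint ranges: [-3.06, 3.06], [-0.37, 2.12], [-1.25, 1.32], [0.18, 2.47], [-1.1, 4.24], [0.23, 1.98], [-2.94, 2.94]. Speed limits (rad/s): [2.57, 2.57, 3.14, 3.14, 3.14, 3.14, 3.14].

INTERFACE

Orientations are given as [roll, pitch, yaw] about the fixed x, y, z axes, in that order (R = Rz(yaw) Ry(pitch) Rx(roll)).
In Python, from workcell import ctrl, viewer gives the robot as it stands. The module is installed in compiled form; this text tells all that it offers.
- The arm moves only by the tool servo_tool, never from a script. Its argument "steps" is a list of rows, each a list of 3 entries, a list of its own where there are three numbers: the turn, a rotation vector about the tool's x, y, z scaled (see below), then the shift along the tool's x, y, z scaled (see below), then the finger opening in mm, from 0 to 85.4. A call has 1 to 8 rows; each row shifts and turns the pose as measured when the row begins, along the tool's axes as they then stand; what a row does not reach is not made up. The controller multiplies each number of a shift by 150 mm and each number of a turn by 45 degrees. A row lasts 1/10 s, in which the tool goes at most 50 mm and 8.59 degrees, less where a joint would pass 70% of its speed; a pose out of reach is approached as far as the arm can. A call with a number of a shift or a turn outside -1 to 1 is refused whole. A call with a gripper value outside its range is refused whole. The fingers move at their own pace and stop on an object; the grip force is fixed at half the most. Time passes only in rows, so rows that do not move let the fingers close. It gives the time, the measured TCP pose, the force and the opening at its end, in the units of the state.
- ctrl.observe(): the state, without advancing time (a new reading comes with each control period).
- viewer.camera(name): name is "scene" or "side" or "wrist"; returns the picture (400x640x3 uint8, red, green, blue); there is no depth.
- viewer.calibration(name): a dict with "fx", "fy", "cx", "cy" (pixels), "rvec" (rotation vector, rad) and "tvec" (3), from world to camera coordinates, as OpenCV has them. Camera axes: x right, y down, z forward; pixel columns grow to the right and rows downward; lengths in m; the calibration is good to about 2 mm. A picture is of the moment at which its call begins: read the wrist's pose just before it. calibration takes no time and is no camera call; for the wrist camera it gives the pose at the moment of the call.
- ctrl.close_job(): hands the job in, once; it reports no verdict.
The state is a dict: "time": time; "joint_pos": joint angles; "qvel": joint speeds; "joint_efforts": joint torques, N m; "tool_pos": TCP position; "orientation": TCP orientation; "force": force on the tool from outside, world axes, zero at the start; "moment": the same for the moment, N m; "opening": finger opening in m.
Only numpy, scipy, OpenCV 4.12 (cv2) and the standard library are available. Lean on these libraries where they do the work, as an engineer would, in place of code of your own. Each camera call takes 0.05 s, during which the arm holds its last target.

TASK

Step the bench instrument's click-stop dial clockwise (seen from above) by exactly four clicks, pushing its finger bar round from one side with a fingertip; do not grip the bar. Then store the setting: press the round button on the same panel fully down and let it come back up. Leave the dial on that fourth click, and leave the loose lens, carton and jar undisturbed.

Things in the scene. Friction and masses are not known exactly. Their poses are not given: they have to be found in the camera images.
- instrument: Fixed, heavy cream bench instrument, a flat-topped case 240 (x) x 340 (y) x 85 mm high; origin at the centre of its underside, z up. Its level top panel (85 mm above the table) carries the dial at one end and the button at the other, about 176 mm apart along the case's y; which end is which varies.
- dial_axis (a point): Point on the dial's upright turning axis, at the height of the flat top face of the dial's disc (98 mm above the table). The disc is black, 98 mm across and 10 mm thick, on a fixed plate 120 mm across and 3 mm thick with twelve tick marks, one per click. A round hub, 24 mm across, rises 13 mm above the disc's face.
- bar_end (a point): Top of the outer end of the dial's finger bar, 48 mm from the axis; turns with the dial. The bar is an upright aluminium rib, 14 mm wide, on one side of the dial only: it runs radially from 8 to 48 mm from the axis and stands 26 mm above the disc's face. It points at a tick mark at rest and may point any way at the start. All the rest of the disc's face outside the hub is clear.
- dial (a joint): Turning angle of the dial in rad: 0 at the start, growing clockwise seen from above. Twelve clicks a turn, one every 0.524 rad (30 degrees), in both directions, without a stop within 11 clicks. Between clicks it resists with up to about 0.15 N m (about 4 N at 36 mm from the axis); pushed past half-way it snaps forward to the next click by itself, damped, and rests there.
- store (a joint): Travel of the button in m: 0 up, 0.006 fully down; a spring brings it back up; fully down takes about 4 N.
- store_top (a point): Centre of the top face of the round white push button, 32 mm across, in a low grey housing on the panel; it is pressed straight down.
- lens: Loose stepped aluminium lens barrel with a dark end face, 34 mm across and 34 mm high, standing on the panel's far part between dial and button; origin at the centre of its underside. To be left alone.
- carton: Loose closed cardboard carton 90 x 60 x 50 mm standing on the table beside the instrument; origin at the centre of its underside. To be left alone.
- jar: Loose closed jar, 50 mm across, 75 mm high, standing on the table at the instrument's other side; origin at the centre of its underside. To be left alone.

How it is judged:
By the outcome, as a careful person would: the job done as asked, in the order asked, and still so for the second after the job is handed in, with the robot touching nothing.
It also fails if it takes over 53 s, if anything falls off the work surface, if the arm or the gripper's body presses on something with over 40 N, if the wrist force passes 120 N, or if a joint passes its speed limit or range.

## Working session

There is one attempt and no reset: what is moved stays moved. The work goes in short steps, Python scripts to look and compute and a tool call to move; the robot and the scene stay as the last step left them, time stands still between calls to the robot, and variables do not carry over. Pictures are saved under pics/ and viewed, and the job is handed in when it is done.

Besides the shell and the picture viewer there is one more tool, called as name([rows], argument=value, ...), one row to a line, values as JSON. servo_tool: Moves the arm, as the interface text tells. Shifts and turns lie within -1 to 1; 1 stands for 150 mm of shift or 45 degrees of turn. Its arguments: {"type":"object","properties":{"steps":{"type":"array","items":{"type":"array"}}},"required":["steps"]}

```bash
mkdir -p pics; ls; python3 - <<'E'
from workcell import ctrl, viewer
import cv2
print(ctrl.observe())
for n in ["scene","side","wrist"]:
    c=viewer.calibration(n); im=viewer.camera(n); cv2.imwrite(f"pics/{n}0.png",im[:,:,::-1]); print(n,c)
E
```

```text
pics
{'time': 0.0, 'joint_pos': array([ 1.07222483,  0.62932223,  0.03842497,  1.51841097, -0.0269726 ,
        0.99629915, -0.02002019]), 'qvel': array([ 0.00083005,  0.00054695,  0.00105176,  0.00097672, -0.00159452,
        0.00071998,  0.00085121]), 'joint_efforts': array([-1.09138044e-03, -5.63395715e+01,  1.22622952e+00, -1.93442935e+01,
        1.10937614e-02,  1.05314990e-02,  1.90301773e-05]), 'tool_pos': array([ 0.27235814, -0.58947447,  0.23039054]), 'orientation': array([-3.13967091e+00,  3.81189461e-05,  4.32779025e-01]), 'force': array([-0.66738978, -0.2091818 ,  1.01534247]), 'moment': array([ 0.00499611, -0.00465343,  0.01960628]), 'opening': 0.08560356009538618}
scene {'fx': 437.46080137747674, 'fy': 437.46080137747674, 'cx': 324.95051730794046, 'cy': 194.19216707610477, 'rvec': array([ 2.0765132 ,  0.90050377, -0.42708731]), 'tvec': array([-0.4268271 , -0.16284276,  1.37455425])}
side {'fx': 473.15514232673553, 'fy': 473.15514232673553, 'cx': 325.7654541043071, 'cy': 193.96903106173195, 'rvec': array([ 0.57607255, -2.69508257,  1.13685556]), 'tvec': array([0.57120548, 0.21056976, 1.10217082])}
wrist {'fx': 335.83988085219204, 'fy': 335.83988085219204, 'cx': 318.91594769567615, 'cy': 197.07637515426973, 'rvec': array([-2.4227565 ,  1.54871023,  0.23928477]), 'tvec': array([-0.64973594, -0.03929062,  0.37960324])}
```

View pics/scene0.png

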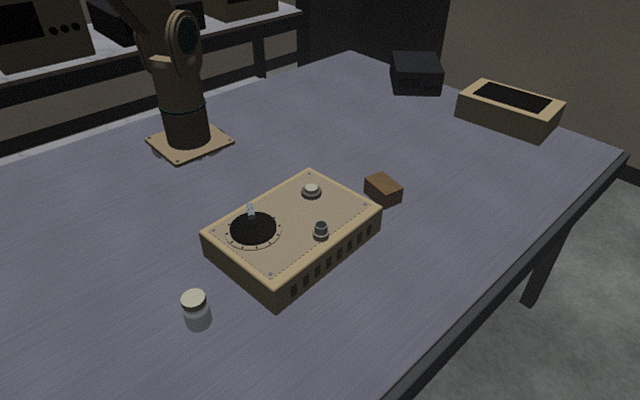

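View pics/side0.png

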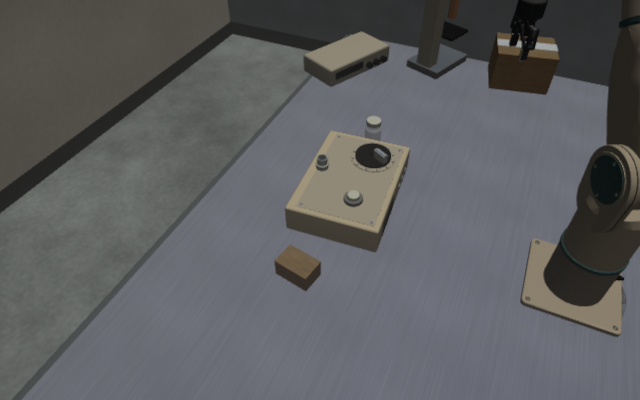

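View pics/wrist0.png

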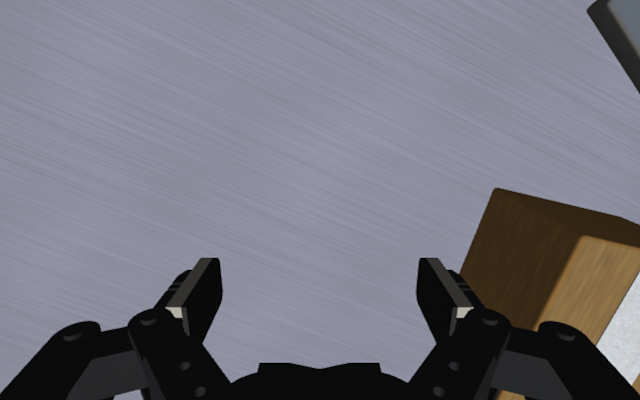

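The scene view shows the dial at about (253,228) with its bar at (250,211), the button at (311,190), the lens at (320,230), the carton at (383,190) and the jar at (195,305). The side view shows the dial at (374,156), the button at (353,198) and the lens at (322,162). I'll measure these next.

```bash
cat > h.py <<'E'
import numpy as np, cv2
from workcell import ctrl, viewer
def ray(c,uv):
    R=cv2.Rodrigues(np.array(c["rvec"]))[0]; t=np.array(c["tvec"])
    d=R.T@np.array([(uv[0]-c["cx"])/c["fx"],(uv[1]-c["cy"])/c["fy"],1.]); o=-R.T@t
    return o,d/np.linalg.norm(d)
def onz(c,uv,z):
    o,d=ray(c,uv); return o+d*(z-o[2])/d[2]
def proj(c,p):
    K=np.array([[c["fx"],0,c["cx"]],[0,c["fy"],c["cy"]],[0,0,1.]])
    return cv2.projectPoints(np.array(p,float).reshape(-1,3),np.array(c["rvec"]),np.array(c["tvec"]),K,None)[0].reshape(-1,2)
E
python3 - <<'E'
from h import *
for n,(x,y,w,h_) in {"scene":(190,160,210,160),"side":(280,110,140,140)}.items():
    im=cv2.imread(f"pics/{n}0.png"); c=viewer.calibration(n)
    cv2.imwrite(f"pics/{n}0z.png",cv2.resize(im[y:y+h_,x:x+w],None,fx=3.7,fy=3.7,interpolation=cv2.INTER_CUBIC))
    m=(im.max(2)<40).astype(np.uint8); 
    k,l,s,ce=cv2.connectedComponentsWithStats(m[y:y+h_,x:x+w])
    for i in range(1,k):
        if s[i,4]>40:
            mm=(l==i).astype(np.uint8); 
            cn=max(cv2.findContours(mm,0,2)[0],key=cv2.contourArea)
            P=np.array([onz(c,q[0]+[x,y],.098)[:2] for q in cv2.convexHull(cn)],np.float32)
            print(n,"dark",ce[i]+[x,y],s[i,4],cv2.minEnclosingCircle(P))
    m=((im.min(2)>120)).astype(np.uint8)
    k,l,s,ce=cv2.connectedComponentsWithStats(m[y:y+h_,x:x+w])
    for i in range(1,k):
        if s[i,4]>15: u=ce[i]+[x,y]; print(n,"white",u,s[i],onz(c,u,.098),onz(c,u,.124))
E
```

```text
scene dark [252.63339071 228.5869191 ] 1162 ((0.553514838218689, -0.14711733162403107), 0.05138218402862549)
scene dark [368.61904762 229.5952381 ] 42 ((0.7238460183143616, 0.02819598838686943), 0.018140438944101334)
scene dark [358.93181818 237.59090909] 44 ((0.7262446880340576, -0.005082365125417709), 0.01731458120048046)
scene dark [349.19047619 245.45238095] 42 ((0.7285427451133728, -0.03696565330028534), 0.01654365472495556)
scene dark [338.85714286 253.79591837] 49 ((0.7310333251953125, -0.06918571889400482), 0.017395924776792526)
scene dark [328.15384615 262.21153846] 52 ((0.7333970069885254, -0.10005541890859604), 0.01761404052376747)
scene dark [317.07142857 270.89285714] 56 ((0.7341315746307373, -0.12949734926223755), 0.01687786728143692)
scene dark [305.54411765 280.30882353] 68 ((0.7369093894958496, -0.16083617508411407), 0.01744634285569191)
scene dark [293.52238806 290.13432836] 67 ((0.739844799041748, -0.19222015142440796), 0.016589868813753128)
scene white [310.69411765 186.30588235] [115  23  13   8  85] [0.52851528 0.039334   0.098     ] [0.55463188 0.01613495 0.124
[... 321 characters left out ...]
  15  19 235] [ 0.63392199 -0.32793643  0.098     ] [ 0.65560762 -0.33569656  0.124     ]
side dark [369.99354839 155.47741935] 465 ((0.5486930012702942, -0.13938504457473755), 0.049701910465955734)
side dark [387.5        215.58064516] 62 ((0.4392470717430115, 0.05738478899002075), 0.0511651486158371)
side white [373.69072165 119.28865979] [87  5 15  9 97] [ 0.60302946 -0.29730743  0.098     ] [ 0.59220815 -0.26192785  0.124     ]
side white [344.21119134 180.36371841] [   7   20  122  101 1108] [ 0.58051131 -0.01427733  0.098     ] [0.57040305 0.01214005 0.124     ]
side white [353.13636364 193.40909091] [68 79 11 10 88] [0.54191763 0.0209067  0.098     ] [0.53303144 0.04620998 0.124     ]
```

```bash
sleep 0
```

```text
(no output)
```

View pics/scene0z.png

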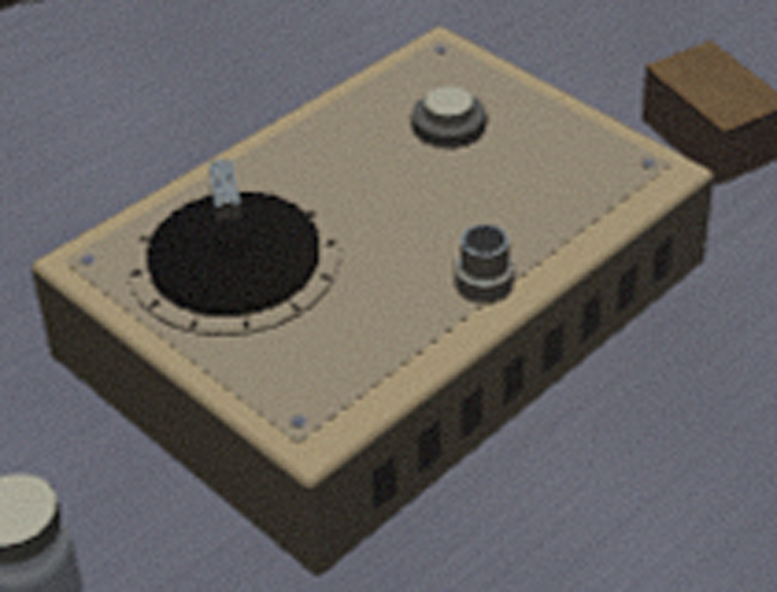

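View pics/side0z.png

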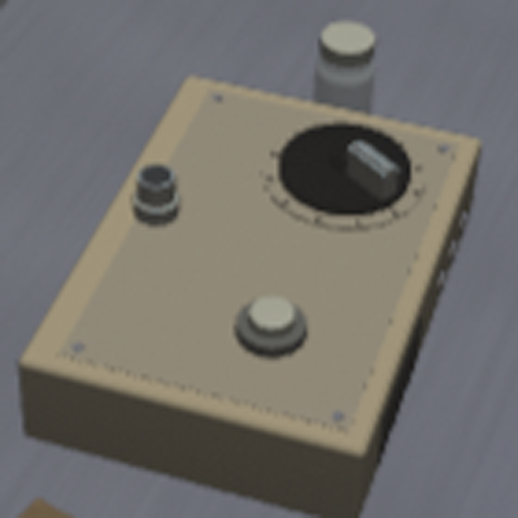

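```bash
python3 - <<'E'
from h import *
cs,cd=viewer.calibration("scene"),viewer.calibration("side")
def tri(a,b):
    o1,d1=ray(cs,a);o2,d2=ray(cd,b)
    s=np.linalg.lstsq(np.c_[d1,-d2],o2-o1,rcond=None)[0]
    p,q=o1+s[0]*d1,o2+s[1]*d2; return (p+q)/2,np.linalg.norm(p-q)
print("button",tri((310.7,186.6),(353.1,193.4)))
Z=lambda x,y,a,b:(a+x/3.7,b+y/3.7)
print("btn z: scene",[onz(cs,(310.7,186.6),z).round(4) for z in(.095,.1,.105)],[onz(cd,(353.1,193.4),z).round(4) for z in(.095,.1,.105)])
# bar top ends
print("bar outer top", onz(cs,Z(222,161,190,160),.124), onz(cd,Z(390,171,280,110),.124))
print("bar inner top", onz(cs,Z(227,205,190,160),.124), onz(cd,Z(353,148,280,110),.124))
# disc circle: contour pts
from scipy.optimize import least_squares
for n,c in(("scene",cs),("side",cd)):
    im=cv2.imread(f"pics/{n}0.png"); x,y,w,h=(190,160,210,160) if n=="scene" else (280,110,140,140)
    m=(im[y:y+h,x:x+w].max(2)<42).astype(np.uint8)
    k,l,s,ce=cv2.connectedComponentsWithStats(m); i=max(range(1,k),key=lambda i:s[i,4])
    cn=max(cv2.findContours((l==i).astype(np.uint8),0,2)[0],key=cv2.contourArea)
    P=np.array([onz(c,q[0]+[x,y],.098)[:2] for q in cn])
    f=lambda p:np.hypot(*(P-p[:2]).T)-p[2]
    print(n,least_squares(f,[.55,-.145,.049],loss="soft_l1",f_scale=.001).x)
# case top corners
for u in((36,268),(440,28),(712,176),(312,486)): print(onz(cs,Z(*u,190,160),.085))
print()
for u in((193,76),(480,143),(362,457),(22,365)): print(onz(cd,Z(*u,280,110),.085))
print("lens",onz(cs,Z(484,272,190,160),.090),onz(cd,Z(155,205,280,110),.09))
E
```

```text
button (array([0.53881433, 0.03013908, 0.10744167]), np.float64(8.833979543128645e-05))
btn z: scene [array([0.5264, 0.0412, 0.095 ]), array([0.5314, 0.0368, 0.1   ]), array([0.5364, 0.0323, 0.105 ])] [array([0.543, 0.018, 0.095]), array([0.5413, 0.0229, 0.1   ]), array([0.5396, 0.0277, 0.105 ])]
bar outer top [ 0.51253064 -0.1213375   0.124     ] [ 0.50761799 -0.11854895  0.124     ]
bar inner top [ 0.54658837 -0.14241202  0.124     ] [ 0.5403006  -0.13213952  0.124     ]
scene [ 0.55534199 -0.14755778  0.04809426]
side [ 0.54834508 -0.13938488  0.04717296]
[ 0.47840236 -0.23059239  0.085     ]
[0.45262846 0.10132126 0.085     ]
[0.68611442 0.11702724 0.085     ]
[ 0.70992591 -0.21345319  0.085     ]

[ 0.70007938 -0.21198872  0.085     ]
[ 0.46830244 -0.22397295  0.085     ]
[0.44441019 0.10910302 0.085     ]
[0.67651837 0.12537275 0.085     ]
lens [ 0.65814639 -0.04879509  0.09      ] [ 0.66067781 -0.05250871  0.09      ]
```

```bash
cat >> h.py <<'E'
from scipy.spatial.transform import Rotation as Ro
def RT(s): return Ro.from_euler('xyz',s["orientation"])
def plan(s,target,yaw=None):
    """remaining move from measured pose in tool units (no limit)"""
    R=RT(s); d=R.inv().apply(np.array(target)-s["tool_pos"])/.15
    Rt=Ro.from_euler('xyz',[np.pi,0,s["orientation"][2] if yaw is None else yaw])
    r=(R.inv()*Rt).as_rotvec()/np.deg2rad(45)
    print("shift units",d.round(3),"turn units",r.round(3), "dist mm",(np.linalg.norm(d)*150).round(1),"deg",np.rad2deg(np.linalg.norm(r)*np.pi/4).round(1))
E
python3 - <<'E'
from h import *
s=ctrl.observe(); c=viewer.calibration("wrist")
o,d=ray(c,(c["cx"],c["cy"])); R=RT(s)
print("cam in tool",R.inv().apply(o-s["tool_pos"]),"axis",R.inv().apply(d), "imgx in tool",R.inv().apply(cv2.Rodrigues(c["rvec"])[0][0]))
plan(s,[.272,-.589,.36]); plan(s,[.45,-.06,.36],.07)
E
```

```text
cam in tool [ 0.07670624  0.00041024 -0.14277032] axis [-3.00331639e-01  8.41174621e-04  9.53834472e-01] imgx in tool [ 2.98411795e-04  9.99999645e-01 -7.87926879e-04]
shift units [-0.001 -0.006 -0.863] turn units [-0.002  0.    -0.   ] dist mm 129.4 deg 0.1
shift units [ 2.555 -2.71  -0.859] turn units [-0.002  0.     0.462] dist mm 573.4 deg 20.8
```

servo_tool([
  [[0, 0, 0], [0, 0, -0.3], 0],
  [[0, 0, 0.155], [0, 0, -0.3], 0],
  [[0, 0, 0.155], [0, 0, -0.25], 0],
  [[0, 0, 0.155], [0, 0, 0], 0],
  [[0, 0, 0], [0.17, -0.27, 0], 0],
  [[0, 0, 0], [0.17, -0.27, 0], 0],
  [[0, 0, 0], [0.17, -0.27, 0], 0],
  [[0, 0, 0], [0.17, -0.27, 0], 0],
])

```text
time: 0.95
tool_pos: [0.3619, -0.4239, 0.3589]
orientation: [-3.138, 0.007, 0.037]
force: [1.5, 0.0, -0.2]
opening: 0.0004
```

```bash
python3 - <<'E'
from h import *
s=ctrl.observe(); plan(s,[.56,-.06,.34],.07)
E
```

```text
shift units [ 1.41  -2.375  0.124] turn units [-0.004  0.009 -0.042] dist mm 414.7 deg 2.0
```

servo_tool([
  [[0, 0, 0], [0.17, -0.28, 0.015], 0],
  [[0, 0, 0], [0.17, -0.28, 0.015], 0],
  [[0, 0, 0], [0.17, -0.28, 0.015], 0],
  [[0, 0, 0], [0.17, -0.28, 0.015], 0],
  [[0, 0, 0], [0.17, -0.28, 0.015], 0],
  [[0, 0, 0], [0.17, -0.28, 0.015], 0],
  [[0, 0, 0], [0.17, -0.28, 0.015], 0],
  [[0, 0, 0], [0.17, -0.28, 0.015], 0],
])

```text
time: 1.75
tool_pos: [0.5536, -0.0731, 0.3402]
orientation: [-3.139, 0.007, 0.035]
force: [0.4, 0.2, 0.2]
opening: 0.0002
```

servo_tool([
  [[0, 0, 0], [0.1, -0.13, 0], 0],
  [[0, 0, 0], [0, 0, 0], 0],
  [[0, 0, 0], [0, 0, 0], 0],
])

```text
time: 2.05
tool_pos: [0.57, -0.0424, 0.3383]
orientation: [-3.134, 0.009, 0.05]
force: [-0.6, -0.5, 0.1]
opening: 0.0003
```

```bash
python3 - <<'E'
from h import *
s=ctrl.observe(); c=viewer.calibration("wrist"); im=viewer.camera("wrist"); cv2.imwrite("pics/w1.png",im[:,:,::-1])
import pickle; pickle.dump((s,c),open("w1.pkl","wb")); print(s["tool_pos"],s["orientation"],s["time"],s["qvel"].round(3),s["joint_pos"].round(2))
E
```

```text
[ 0.5700013  -0.04242734  0.33830896] [-3.13409459  0.00863126  0.04952049] 2.05 [-0.02   0.011 -0.01  -0.008 -0.006 -0.003 -0.002] [ 0.04  0.42 -0.02  1.58 -0.    1.15 -1.5 ]
```

View pics/w1.png

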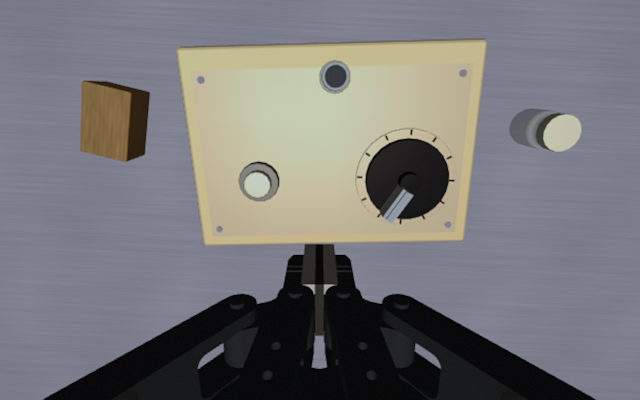

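The wrist view shows the dial at (407,179) with the bar pointing down-left to its tip at about (390,219). The button is at (257,184), the lens at (335,76), and the shut fingers end at about (320,245).

```bash
python3 - <<'E'
from h import *
import pickle
from scipy.optimize import least_squares
s,c=pickle.load(open("w1.pkl","rb")); im=cv2.imread("pics/w1.png")
cv2.imwrite("pics/w1z.png",cv2.resize(im[110:260,230:480],None,fx=3.2,fy=3.2,interpolation=cv2.INTER_CUBIC))
x,y,w,h=345,115,125,115
m=(im[y:y+h,x:x+w].max(2)<60).astype(np.uint8)
k,l,st,ce=cv2.connectedComponentsWithStats(m); i=max(range(1,k),key=lambda i:st[i,4])
cn=max(cv2.findContours((l==i).astype(np.uint8),0,2)[0],key=cv2.contourArea)
P=np.array([onz(c,q[0]+[x,y],.098)[:2] for q in cn])
f=lambda p:np.hypot(*(P-p[:2]).T)-p[2]
a=least_squares(f,[.55,-.145,.049],loss="soft_l1",f_scale=.001).x; print("disc",a)
# bar: bluish bright pixels within
b=im[y:y+h,x:x+w].astype(int)
mb=((b[:,:,0]>110)&(b[:,:,0]>b[:,:,2])).astype(np.uint8)
k,l,st,ce=cv2.connectedComponentsWithStats(mb)
for i in range(1,k):
  if st[i,4]>20: 
    q=np.argwhere(l==i)[:,::-1].astype(np.float32); r=cv2.minAreaRect(q); bx=cv2.boxPoints(r)+[x,y]; print("bar",st[i],bx.tolist()); print([onz(c,u,.124).round(4).tolist() for u in bx])
# button
g=im[150:215,225:290].astype(int); mb=((g.min(2)>165)&(g[:,:,2]-g[:,:,0]<45)).astype(np.uint8)
k,l,st,ce=cv2.connectedComponentsWithStats(mb)
for i in range(1,k):
  if st[i,4]>100:
    cn=max(cv2.findContours((l==i).astype(np.uint8),0,2)[0],key=cv2.contourArea); (u,v),r=cv2.minEnclosingCircle(cn)
    u+=225;v+=150
    print("btn",st[i],u,v,r,[ (z,onz(c,(u,v),z).round(4).tolist(),2*np.linalg.norm(onz(c,(u+r,v),z)-onz(c,(u,v),z))) for z in(.1,.105,.11)])
E
```

```text
disc [ 0.5517179  -0.14570687  0.04756183]
bar [ 38  74  30  34 385] [[382.0800018310547, 216.56000518798828], [403.3199996948242, 188.23999786376953], [412.76000213623047, 195.31999969482422], [391.52000427246094, 223.64000701904297]]
[[0.5131, -0.1161, 0.124], [0.5477, -0.1359, 0.124], [0.5401, -0.1474, 0.124], [0.505, -0.1278, 0.124]]
bar [121  81   4  34  84] [[466.0, 196.0], [469.0, 196.0], [469.0, 229.0], [466.0, 229.0]]
[[0.5423, -0.2065, 0.124], [0.5425, -0.2098, 0.124], [0.5031, -0.2172, 0.124], [0.5029, -0.2138, 0.124]]
bar [100 107   6   6  25] [[444.50000762939453, 224.50000762939453], [448.00000762939453, 221.00000762939453], [451.00000762939453, 224.00000762939453], [447.50000762939453, 227.50000762939453]]
[[0.5071, -0.1883, 0.124], [0.5116, -0.1916, 0.124], [0.5081, -0.1956, 0.124], [0.5036, -0.1924, 0.124]]
btn [ 22   0  43  29 636] 268.8095245361328 160.5 22.757631301879883 [(0.1, [0.566, 0.0162, 0.1], np.float64(0.05242756933340307)), (0.105, [0.5671, 0.0155, 0.105], np.float64(0.05173843182768123)), (0.11, [0.5682, 0.0147, 0.11], np.float64(0.05104929432195935))]
btn [ 20  23  24  24 458] 256.5 184.5 12.349188804626465 [(0.1, [0.5366, 0.0306, 0.1], np.float64(0.029122087903360336)), (0.105, [0.538, 0.0297, 0.105], np.float64(0.028739290774401162)), (0.11, [0.5395, 0.0287, 0.11], np.float64(0.028356493645441988))]
```

View pics/w1z.png

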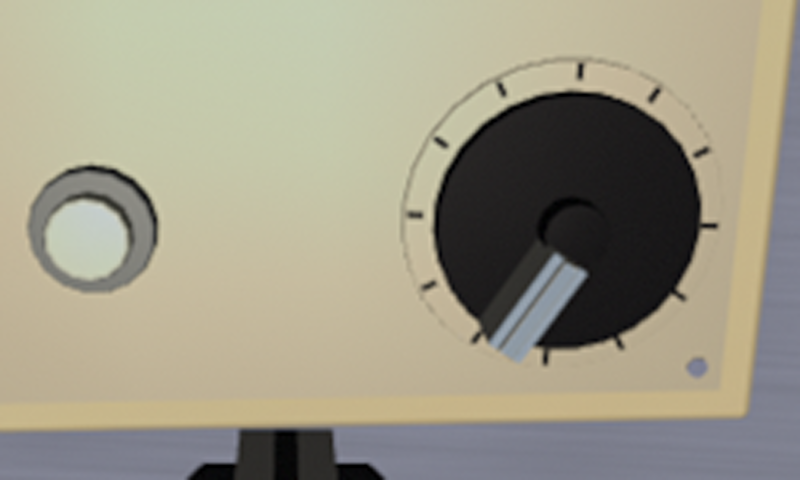

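The disc centre comes out at (0.552, -0.145) and the bar points at about 151°. Scene and wrist views agree, and the bar end is 48 mm from the axis as expected. I'll turn the tool so its x axis lies radially along the bar, so each push is a rotation about the dial axis.

servo_tool([
  [[0, 0, -0.183], [0, 0, 0], 0],
  [[0, 0, -0.183], [0, 0, 0], 0],
  [[0, 0, -0.183], [0, 0, 0], 0],
  [[0, 0, -0.183], [0, 0, 0], 0],
  [[0, 0, -0.183], [0, 0, 0], 0],
  [[0, 0, -0.183], [0, 0, 0], 0],
  [[0, 0, -0.183], [0, 0, 0], 0],
  [[0, 0, -0.183], [0, 0, 0], 0],
])

```text
time: 2.9
tool_pos: [0.5631, -0.061, 0.339]
orientation: [-3.131, 0.007, 1.219]
force: [0.3, -0.4, -0.6]
opening: 0.0001
```

servo_tool([
  [[0, 0, -0.183], [0, 0, 0], 0],
  [[0, 0, -0.183], [0, 0, 0], 0],
  [[0, 0, -0.183], [0, 0, 0], 0],
  [[0, 0, -0.183], [0, 0, 0], 0],
  [[0, 0, -0.183], [0, 0, 0], 0],
  [[0, 0, -0.183], [0, 0, 0], 0],
  [[0, 0, 0], [0, 0, 0], 0],
])

```text
time: 3.6
tool_pos: [0.5565, -0.0792, 0.3395]
orientation: [-3.121, 0.003, 2.093]
force: [-0.6, -0.0, 0.2]
opening: -0.0002
```

```bash
python3 - <<'E'
from h import *
s=ctrl.observe(); print(s["tool_pos"],s["orientation"],s["joint_pos"].round(2)); plan(s,[.509,-.148,.20],np.deg2rad(151))
E
```

```text
[ 0.55646068 -0.07917246  0.33952762] [-3.12121407e+00  2.66582221e-03  2.09328267e+00] [ 0.41  0.44 -0.49  1.59  0.23  1.19  0.39]
shift units [-0.237 -0.484  0.941] turn units [-0.026 -0.004 -0.69 ] dist mm 162.7 deg 31.1
```

servo_tool([
  [[-0.006, 0, -0.172], [0, 0, 0.1], 0],
  [[-0.006, 0, -0.172], [0, 0, 0.1], 0],
  [[-0.006, 0, -0.172], [0, 0, 0.1], 0],
  [[-0.006, 0, -0.172], [0, 0, 0.1], 0],
  [[0, 0, 0], [0, 0, 0], 0],
])

```text
time: 4.1
tool_pos: [0.5532, -0.0886, 0.2785]
orientation: [-3.136, 0.0, 2.623]
force: [-0.0, -0.6, 0.4]
opening: -0.0
```

```bash
python3 - <<'E'
from h import *
s=ctrl.observe(); print(s["tool_pos"],s["orientation"],s["joint_pos"].round(2)); plan(s,[.509,-.148,.20],np.deg2rad(151))
E
```

```text
[ 0.55316734 -0.08860421  0.27854226] [-3.13590480e+00  2.79601191e-04  2.62313118e+00] [ 0.5   0.5  -0.61  1.7   0.33  1.05  0.84]
shift units [ 0.06  -0.487  0.526] turn units [-0.007  0.    -0.016] dist mm 107.9 deg 0.8
```

servo_tool([
  [[-0.003, 0, -0.006], [0.02, -0.16, 0.16], 0],
  [[-0.002, 0, -0.005], [0.02, -0.16, 0.17], 0],
  [[-0.002, 0, -0.005], [0.02, -0.16, 0.17], 0],
  [[0, 0, 0], [0, 0, 0], 0],
])

```text
time: 4.5
tool_pos: [0.5091, -0.1521, 0.2046]
orientation: [-3.141, 0.006, 2.608]
force: [-0.9, 0.2, -0.6]
opening: -0.0001
```

```bash
python3 - <<'E'
from h import *
s=ctrl.observe(); print(s["tool_pos"],s["orientation"]); plan(s,[.509,-.148,.106],np.deg2rad(151))
c=viewer.calibration("wrist"); im=viewer.camera("wrist"); cv2.imwrite("pics/w2.png",im[:,:,::-1])
im=viewer.camera("scene"); cv2.imwrite("pics/s2.png",cv2.resize(im[150:290,190:390,::-1],None,fx=4,fy=4))
E
```

```text
[ 0.50909782 -0.15207086  0.20459093] [-3.14055035  0.00599261  2.60768996]
shift units [0.018 0.024 0.657] turn units [-0.001  0.008 -0.035] dist mm 98.7 deg 1.6
```

View pics/w2.png

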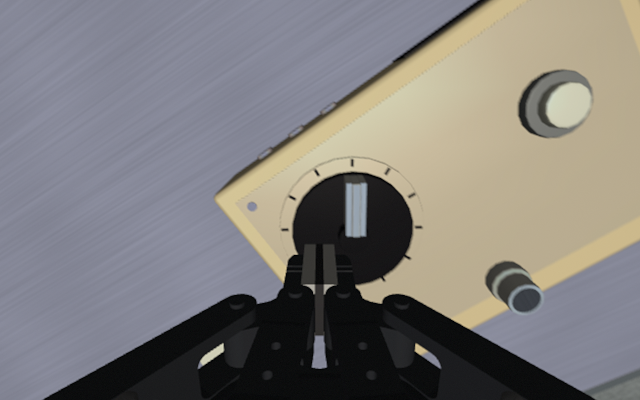

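View pics/s2.png

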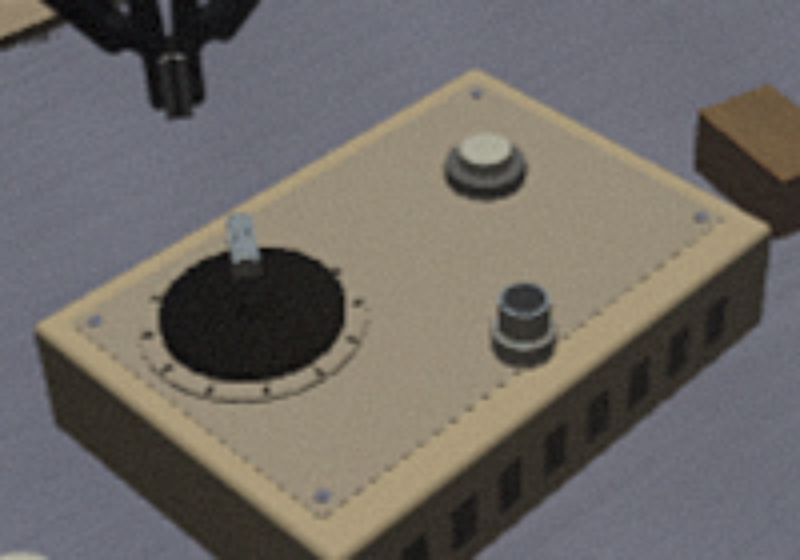

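The wrist view shows the bar parallel to the tool's x axis, with its top at (346–366, 178–236). It lies on the tool's +y side of the closed fingertip at (320,245). The tip is clear of it, so I'll go down.

servo_tool([
  [[0, 0, -0.015], [0.01, 0.01, 0.2], 0],
  [[0, 0.004, -0.015], [0.005, 0.005, 0.2], 0],
  [[0, 0.004, 0], [0, 0, 0.1], 0],
  [[0, 0, 0], [0, 0, 0], 0],
])

```text
time: 5.0
tool_pos: [0.523, -0.1436, 0.1376]
orientation: [3.132, 0.022, 2.63]
force: [-0.8, 0.3, -0.0]
opening: 0.0
```

```bash
python3 - <<'E'
from h import *
s=ctrl.observe(); print(s["tool_pos"],s["orientation"],s["force"]); plan(s,[.509,-.148,.106],np.deg2rad(151))
c=viewer.calibration("wrist"); im=viewer.camera("wrist"); cv2.imwrite("pics/w3.png",im[:,:,::-1])
E
```

```text
[ 0.52304498 -0.14360839  0.13756598] [3.13158012 0.02151849 2.63003829] [-0.8121872   0.28973819 -0.0164885 ]
shift units [ 0.072 -0.073  0.208] turn units [ 0.013  0.027 -0.007] dist mm 34.8 deg 1.4
```

View pics/w3.png

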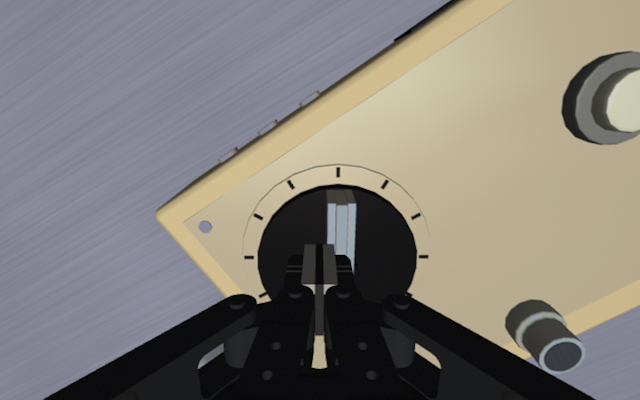

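servo_tool([
  [[0.006, 0.012, -0.007], [0.04, -0.04, 0], 0],
  [[0.006, 0.012, 0], [0.03, -0.03, 0], 0],
  [[0, 0, 0], [0, 0, 0], 0],
  [[0, 0, 0], [0, 0, 0], 0],
])

```text
time: 5.45
tool_pos: [0.5111, -0.148, 0.1425]
orientation: [3.14, 0.01, 2.635]
force: [-0.2, 0.2, -0.3]
opening: 0.0001
```

```bash
python3 - <<'E'
from h import *
s=ctrl.observe(); print(s["tool_pos"],s["orientation"],s["force"],s["qvel"].round(3),s["joint_pos"].round(3)); plan(s,[.509,-.148,.106],np.deg2rad(151))
E
```

```text
[ 0.51107443 -0.14796448  0.14245837] [3.13979606 0.00955967 2.63508408] [-0.19510955  0.19084126 -0.3076026 ] [ 0.009 -0.012 -0.002 -0.001 -0.005  0.009  0.001] [ 0.571  0.627 -0.517  1.933  0.474  0.693  0.831]
shift units [ 0.014 -0.007  0.243] turn units [ 0.002  0.012 -0.   ] dist mm 36.5 deg 0.6
```

servo_tool([
  [[0, 0.006, 0], [0.012, -0.01, 0.06], 0],
  [[0, 0.006, 0], [0.012, -0.01, 0.06], 0],
  [[0, 0, 0], [0, 0, 0], 0],
  [[0, 0, 0], [0, 0, 0], 0],
])

```text
time: 5.85
tool_pos: [0.5063, -0.1494, 0.1231]
orientation: [3.14, -0.0, 2.634]
force: [0.7, 0.4, -0.0]
opening: 0.0002
```

```bash
python3 - <<'E'
from h import *
s=ctrl.observe(); print(s["tool_pos"],s["orientation"],s["force"]); plan(s,[.509,-.148,.106],np.deg2rad(151))
E
```

```text
[ 0.50627534 -0.14941507  0.12313024] [ 3.13973779e+00 -6.66604650e-05  2.63407937e+00] [ 0.6733655   0.37366927 -0.0148265 ]
shift units [-0.011  0.017  0.114] turn units [ 0.002 -0.    -0.002] dist mm 17.4 deg 0.1
```

servo_tool([
  [[0, 0, 0], [-0.008, 0.008, 0.06], 0],
  [[0, 0, 0], [0, 0, 0.05], 0],
  [[0, 0, 0], [0, 0, 0], 0],
  [[0, 0, 0], [0, 0, 0], 0],
])

```text
time: 6.25
tool_pos: [0.508, -0.1485, 0.1046]
orientation: [3.14, -0.001, 2.634]
force: [-0.6, 1.3, 0.3]
opening: -0.0001
```

```bash
cat >> h.py <<'E'
C=np.array([.5517,-.145])
def st():
    s=ctrl.observe(); p=s["tool_pos"][:2]-C; yaw=s["orientation"][2]
    pr=RT(s).inv().apply(np.r_[p,0]); 
    print("t",s["time"],"pos",s["tool_pos"].round(4),"rpy",s["orientation"].round(3),"F",s["force"].round(1),"Mz",s["moment"].round(2))
    print("in tool frame from axis mm",(pr*1e3).round(1),"yaw deg",np.rad2deg(yaw).round(1),"polar r",(np.hypot(*p)*1e3).round(1),"ang",np.rad2deg(np.arctan2(p[1],p[0])).round(1)); return s
def polar(s,th,r=.036,off=.015,z=.106):
    """target pose with flush contact at bar angle th (deg)"""
    a=np.deg2rad(th); e=np.array([np.cos(a),np.sin(a)]); t=np.array([np.sin(a),-np.cos(a)])
    plan(s,np.r_[C+r*e-off*t,z],a)
E
python3 - <<'E'
from h import *
s=st(); polar(s,151); polar(s,136)
im=viewer.camera("wrist"); cv2.imwrite("pics/w4.png",im[:,:,::-1])
E
```

```text
t 6.25 pos [ 0.508  -0.1485  0.1046] rpy [ 3.140e+00 -1.000e-03  2.634e+00] F [-0.6  1.3  0.3] Mz [-0.05 -0.01 -0.04]
in tool frame from axis mm [ 36.4 -24.3  -0. ] yaw deg 150.9 polar r 43.8 ang -175.4
shift units [-0.003  0.062 -0.009] turn units [ 0.003 -0.001 -0.001] dist mm 9.4 deg 0.1
shift units [ 0.015  0.127 -0.009] turn units [ 0.002 -0.002  0.332] dist mm 19.2 deg 14.9
```

View pics/w4.png

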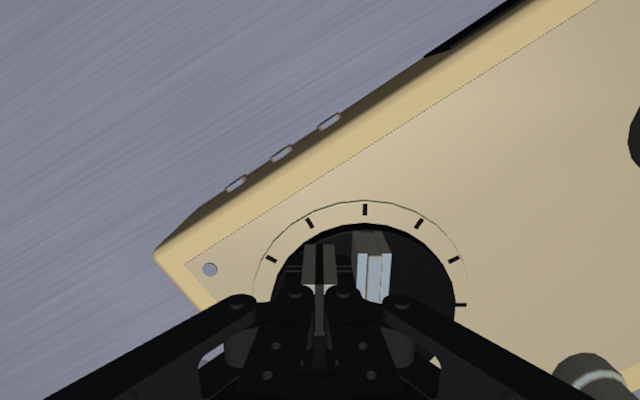

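servo_tool([
  [[0, 0, 0], [0, 0.03, -0.005], 0],
  [[0, 0, 0], [0, 0.03, -0.005], 0],
  [[0, 0, 0], [0, 0, 0], 0],
])

```text
time: 6.6
tool_pos: [0.51, -0.1432, 0.1057]
orientation: [-3.138, -0.004, 2.632]
force: [-1.0, -3.7, -0.8]
opening: -0.0
```

```bash
python3 - <<'E'
from h import *
s=st(); polar(s,141); polar(s,131)
im=viewer.camera("wrist"); cv2.imwrite("pics/w5.png",im[:,:,::-1])
E
```

```text
t 6.6 pos [ 0.51   -0.1432  0.1057] rpy [-3.138 -0.004  2.632] F [-1.  -3.7 -0.8] Mz [-0.59  0.16 -0.  ]
in tool frame from axis mm [ 37.3 -18.7   0.2] yaw deg 150.8 polar r 41.7 ang 177.5
shift units [ 0.005  0.067 -0.002] turn units [-0.006 -0.004  0.218] dist mm 10.1 deg 9.8
shift units [ 0.011  0.112 -0.002] turn units [-0.006 -0.004  0.44 ] dist mm 16.9 deg 19.8
```

View pics/w5.png

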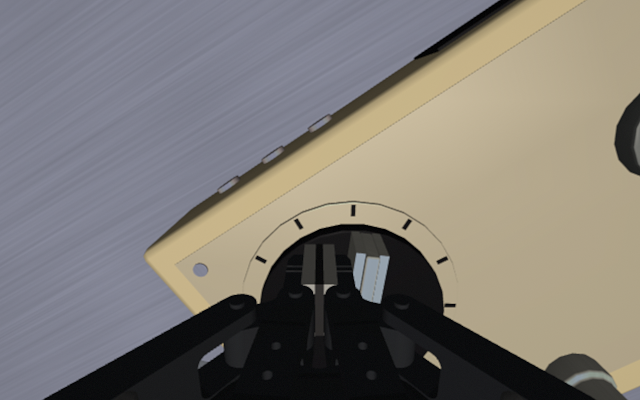

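The bar has been touched and turned a few degrees (force 3.7 N). The fingers are wider higher up than I assumed, so I'll use an effective offset of about 21.5 mm. Now I push round, with each row a rotation of about 5° around the axis.

servo_tool([
  [[0, 0, 0.111], [0.008, 0.022, 0], 0],
  [[0, 0, 0.111], [0.008, 0.022, 0], 0],
  [[0, 0, 0], [0, 0, 0], 0],
])

```text
time: 6.95
tool_pos: [0.5094, -0.1389, 0.1059]
orientation: [-3.132, -0.004, 2.449]
force: [-1.3, -1.8, -1.5]
opening: -0.0002
```

```bash
python3 - <<'E'
from h import *
s=st(); polar(s,131,off=.0215)
im=viewer.camera("wrist"); cv2.imwrite("pics/w6.png",im[:,:,::-1])
E
```

```text
t 6.95 pos [ 0.5094 -0.1389  0.1059] rpy [-3.132 -0.004  2.449] F [-1.3 -1.8 -1.5] Mz [-0.42  0.22  0.03]
in tool frame from axis mm [ 36.4 -22.3   0.3] yaw deg 140.3 polar r 42.7 ang 171.8
shift units [ 0.017  0.046 -0.001] turn units [-0.012 -0.004  0.207] dist mm 7.4 deg 9.3
```

View pics/w6.png

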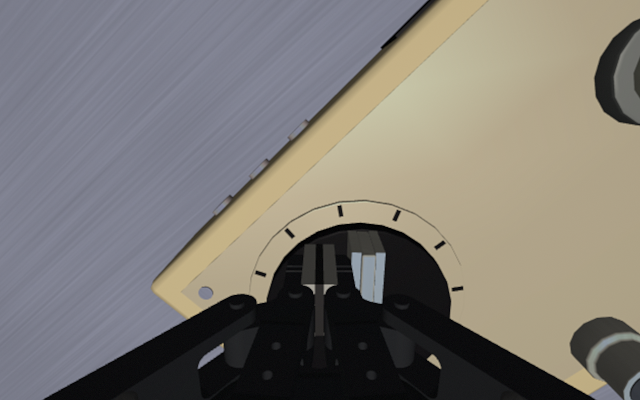

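servo_tool([
  [[-0.004, 0, 0.09], [0.01, 0.024, 0], 0],
  [[-0.004, 0, 0.09], [0.01, 0.024, 0], 0],
  [[0, 0, 0], [0, 0, 0], 0],
  [[0, 0, 0], [0, 0, 0], 0],
])

```text
time: 7.4
tool_pos: [0.514, -0.1301, 0.1066]
orientation: [3.14, -0.001, 2.315]
force: [-0.5, 0.5, 0.7]
opening: -0.0
```

```bash
python3 - <<'E'
from h import *
s=st(); polar(s,131,off=.0215); polar(s,121,off=.0215)
im=viewer.camera("wrist"); cv2.imwrite("pics/w7.png",im[:,:,::-1])
E
```

```text
t 7.4 pos [ 0.514  -0.1301  0.1066] rpy [ 3.140e+00 -1.000e-03  2.315e+00] F [-0.5  0.5  0.7] Mz [-0.02 -0.02 -0.  ]
in tool frame from axis mm [ 36.5 -17.6   0. ] yaw deg 132.6 polar r 40.6 ang 158.4
shift units [ 0.    -0.019  0.004] turn units [ 0.002 -0.002  0.036] dist mm 2.9 deg 1.6
shift units [0.02  0.025 0.004] turn units [ 0.002 -0.002  0.259] dist mm 4.9 deg 11.6
```

View pics/w7.png

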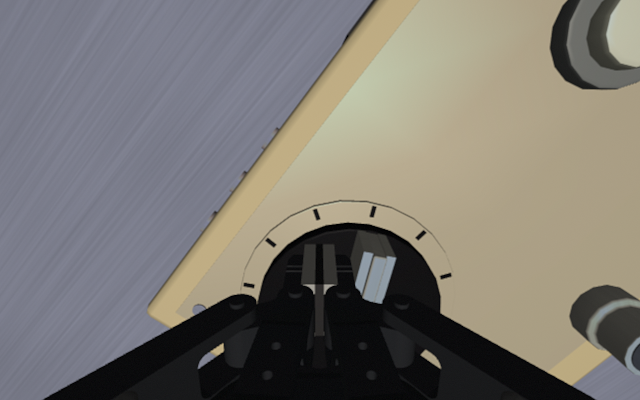

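The first click is done: the bar points at the next tick (373,212) and the force is zero. Next, click two.

servo_tool([
  [[0, 0, 0.13], [0.01, 0.013, 0], 0],
  [[0, 0, 0.13], [0.01, 0.013, 0], 0],
  [[0, 0, 0.1], [0.0105, 0.021, 0], 0],
  [[0, 0, 0.1], [0.0105, 0.021, 0], 0],
  [[0, 0, 0.1], [0.0105, 0.021, 0], 0],
  [[0, 0, 0], [0, 0, 0], 0],
])

```text
time: 8.05
tool_pos: [0.5172, -0.1197, 0.1064]
orientation: [-3.133, -0.002, 1.866]
force: [-1.8, -1.3, 0.3]
opening: 0.0002
```

```bash
python3 - <<'E'
from h import *
s=st(); polar(s,102,off=.0215); polar(s,91,off=.0215)
im=viewer.camera("wrist"); cv2.imwrite("pics/w8.png",im[:,:,::-1])
E
```

```text
t 8.05 pos [ 0.5172 -0.1197  0.1064] rpy [-3.133e+00 -2.000e-03  1.866e+00] F [-1.8 -1.3  0.3] Mz [-0.26  0.34  0.01]
in tool frame from axis mm [ 34.2 -25.7   0.3] yaw deg 106.9 polar r 42.8 ang 143.8
shift units [0.023 0.049 0.002] turn units [-0.011 -0.003  0.109] dist mm 8.1 deg 4.9
shift units [0.042 0.099 0.002] turn units [-0.011 -0.002  0.353] dist mm 16.2 deg 15.9
```

View pics/w8.png

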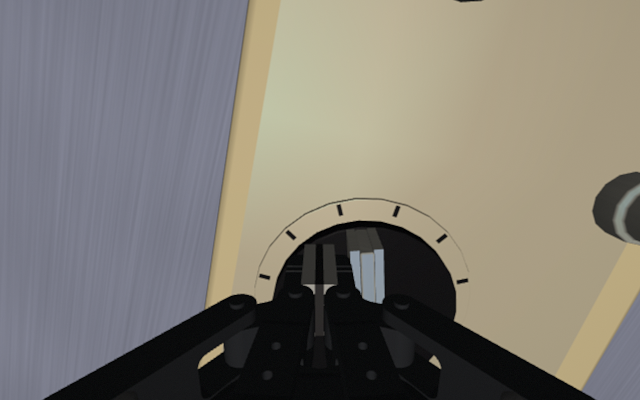

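servo_tool([
  [[-0.004, 0, 0.04], [0.01, 0.022, 0], 0],
  [[-0.004, 0, 0.04], [0.009, 0.022, 0], 0],
  [[0, 0, 0.02], [0.004, 0.01, 0], 0],
  [[0, 0, 0], [0, 0, 0], 0],
  [[0, 0, 0], [0, 0, 0], 0],
])

```text
time: 8.6
tool_pos: [0.5261, -0.1133, 0.1065]
orientation: [3.139, -0.003, 1.787]
force: [0.4, -0.6, -0.1]
opening: 0.0
```

```bash
python3 - <<'E'
from h import *
s=st(); polar(s,102,off=.0215); polar(s,91,off=.0215)
im=viewer.camera("wrist"); cv2.imwrite("pics/w9.png",im[:,:,::-1])
E
```

```text
t 8.6 pos [ 0.5261 -0.1133  0.1065] rpy [ 3.139e+00 -3.000e-03  1.787e+00] F [ 0.4 -0.6 -0.1] Mz [ 0.07  0.03 -0.02]
in tool frame from axis mm [ 36.4 -18.2   0.1] yaw deg 102.4 polar r 40.7 ang 128.9
shift units [-0.002 -0.021  0.003] turn units [ 0.003 -0.004  0.009] dist mm 3.1 deg 0.4
shift units [0.021 0.028 0.003] turn units [ 0.002 -0.004  0.253] dist mm 5.3 deg 11.4
```

View pics/w9.png

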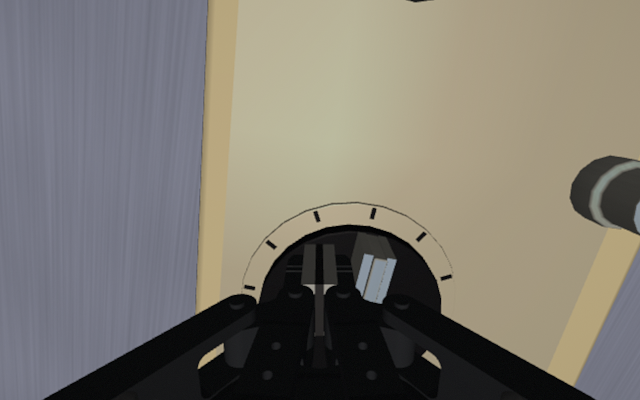

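Second click done; the picture looks the same as after the first. Next, click three with the same moves.

servo_tool([
  [[0, 0, 0.13], [0.01, 0.013, 0], 0],
  [[0, 0, 0.13], [0.01, 0.013, 0], 0],
  [[0, 0, 0.09], [0.012, 0.022, 0], 0],
  [[0, 0, 0.09], [0.012, 0.022, 0], 0],
  [[0, 0, 0.09], [0.012, 0.022, 0], 0],
  [[0, 0, 0], [0, 0, 0], 0],
])

```text
time: 9.25
tool_pos: [0.5344, -0.1054, 0.1056]
orientation: [-3.131, -0.001, 1.355]
force: [-3.6, 0.7, 1.6]
opening: 0.0003
```

```bash
python3 - <<'E'
from h import *
s=st(); polar(s,72,off=.0215); polar(s,61,off=.0215)
im=viewer.camera("wrist"); cv2.imwrite("pics/w10.png",im[:,:,::-1])
E
```

```text
t 9.25 pos [ 0.5344 -0.1054  0.1056] rpy [-3.131e+00 -1.000e-03  1.355e+00] F [-3.6  0.7  1.6] Mz [0.04 0.43 0.01]
in tool frame from axis mm [ 35.  -25.4   0.3] yaw deg 77.6 polar r 43.3 ang 113.6
shift units [ 0.019  0.05  -0.003] turn units [-0.013 -0.001  0.125] dist mm 8.1 deg 5.7
shift units [ 0.038  0.101 -0.004] turn units [-0.014  0.     0.37 ] dist mm 16.1 deg 16.6
```

View pics/w10.png

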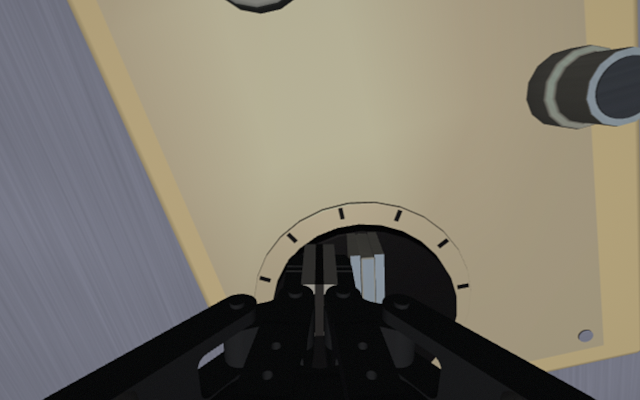

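servo_tool([
  [[-0.004, 0, 0.045], [0.008, 0.022, 0], 0],
  [[-0.004, 0, 0.045], [0.008, 0.022, 0], 0],
  [[0, 0, 0.025], [0.003, 0.01, 0], 0],
  [[0, 0, 0], [0, 0, 0], 0],
  [[0, 0, 0], [0, 0, 0], 0],
])

```text
time: 9.8
tool_pos: [0.5448, -0.1044, 0.1057]
orientation: [-3.141, -0.002, 1.262]
force: [-0.5, -0.7, -0.1]
opening: 0.0001
```

```bash
python3 - <<'E'
from h import *
s=st(); polar(s,72,off=.0215); polar(s,61,off=.0215); print(s["joint_pos"].round(2))
im=viewer.camera("wrist"); cv2.imwrite("pics/w11.png",im[:,:,::-1])
E
```

```text
t 9.8 pos [ 0.5448 -0.1044  0.1057] rpy [-3.141e+00 -2.000e-03  1.262e+00] F [-0.5 -0.7 -0.1] Mz [-0.02  0.07 -0.05]
in tool frame from axis mm [ 36.6 -18.9   0.1] yaw deg 72.3 polar r 41.2 ang 99.6
shift units [-0.003 -0.016 -0.002] turn units [-0.001 -0.003  0.007] dist mm 2.5 deg 0.3
shift units [ 0.019  0.032 -0.002] turn units [-0.001 -0.003  0.251] dist mm 5.7 deg 11.3
[ 0.2   0.67 -0.09  1.9   0.1   0.58 -0.26]
```

View pics/w11.png

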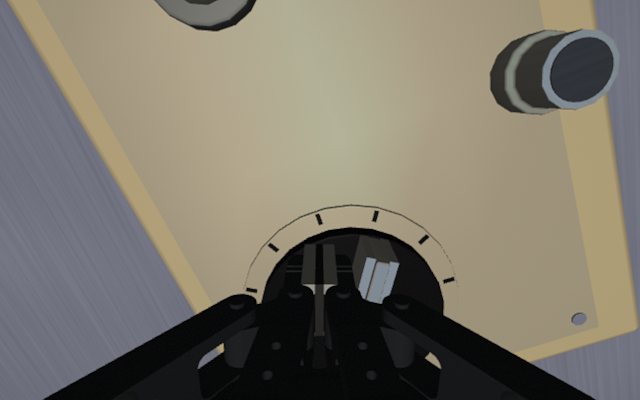

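Third click done; the bar points at the tick at (375,216). Next, click four with the same moves.

servo_tool([
  [[0, 0, 0.13], [0.01, 0.015, 0], 0],
  [[0, 0, 0.13], [0.01, 0.015, 0], 0],
  [[0, 0, 0.09], [0.012, 0.022, 0], 0],
  [[0, 0, 0.09], [0.012, 0.022, 0], 0],
  [[0, 0, 0.09], [0.012, 0.022, 0], 0],
  [[0, 0, 0], [0, 0, 0], 0],
])

```text
time: 10.45
tool_pos: [0.5574, -0.1025, 0.105]
orientation: [-3.131, 0.002, 0.831]
force: [-2.3, 1.6, 2.2]
opening: -0.0
```

```bash
python3 - <<'E'
from h import *
s=st(); polar(s,42,off=.0215); polar(s,31,off=.0215)
im=viewer.camera("wrist"); cv2.imwrite("pics/w12.png",im[:,:,::-1])
E
```

```text
t 10.45 pos [ 0.5574 -0.1025  0.105 ] rpy [-3.131e+00  2.000e-03  8.310e-01] F [-2.3  1.6  2.2] Mz [0.27 0.27 0.01]
in tool frame from axis mm [ 35.3 -24.5   0.2] yaw deg 47.6 polar r 42.9 ang 82.3
shift units [ 0.018  0.044 -0.007] turn units [-0.013  0.003  0.124] dist mm 7.2 deg 5.6
shift units [ 0.036  0.094 -0.008] turn units [-0.013  0.004  0.369] dist mm 15.2 deg 16.6
```

View pics/w12.png

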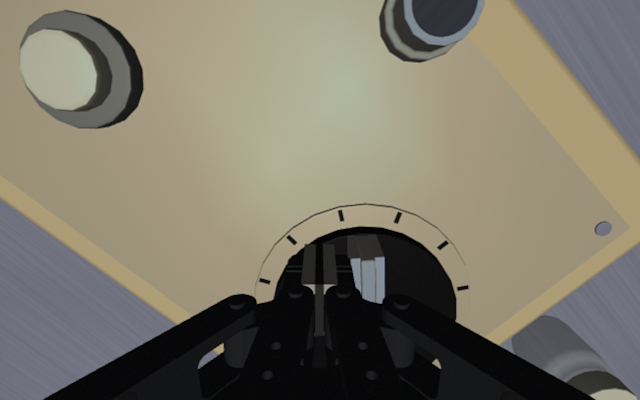

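servo_tool([
  [[-0.004, 0, 0.045], [0.008, 0.022, -0.002], 0],
  [[-0.004, 0, 0.045], [0.008, 0.022, -0.002], 0],
  [[0, 0, 0.025], [0.003, 0.009, 0], 0],
  [[0, 0, 0], [0, 0, 0], 0],
  [[0, 0, 0], [0, 0, 0], 0],
])

```text
time: 11.0
tool_pos: [0.5667, -0.1068, 0.1057]
orientation: [-3.14, 0.001, 0.737]
force: [1.2, -1.2, 0.8]
opening: -0.0003
```

```bash
python3 - <<'E'
from h import *
s=st(); polar(s,42,off=.0215); polar(s,31,off=.0215)
im=viewer.camera("wrist"); cv2.imwrite("pics/w13.png",im[:,:,::-1])
E
```

```text
t 11.0 pos [ 0.5667 -0.1068  0.1057] rpy [-3.14e+00  1.00e-03  7.37e-01] F [ 1.2 -1.2  0.8] Mz [ 0.04 -0.01 -0.04]
in tool frame from axis mm [ 36.9 -18.2  -0. ] yaw deg 42.2 polar r 41.1 ang 68.5
shift units [-0.005 -0.021 -0.002] turn units [-0.002  0.001  0.006] dist mm 3.2 deg 0.3
shift units [ 0.018  0.028 -0.002] turn units [-0.002  0.001  0.25 ] dist mm 4.9 deg 11.2
```

View pics/w13.png

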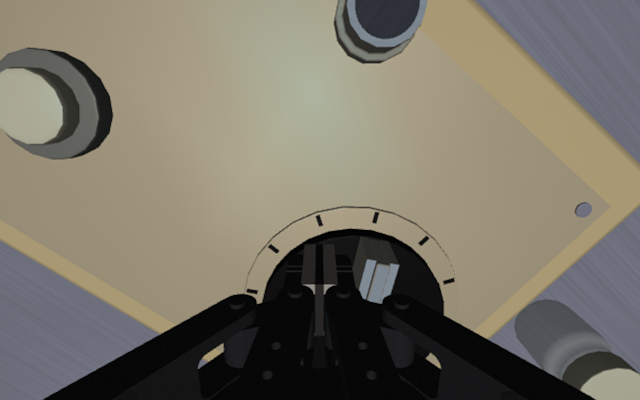

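The fourth click is done: the bar points at the tick at (376,217), with the contact force about zero. I'll back off to the trailing side and rise.

servo_tool([
  [[0, 0, 0], [0, -0.04, 0], 0],
  [[0, 0, 0], [0, -0.03, -0.03], 0],
  [[0, 0, 0], [0, 0, -0.1], 0],
  [[0, 0, 0], [0, 0, -0.15], 0],
  [[0, 0, 0], [0, 0, -0.2], 0],
  [[0, 0, 0], [0, 0, -0.2], 0],
  [[0, 0, 0], [0, 0, 0], 0],
  [[0, 0, 0], [0, 0, 0], 0],
])

```text
time: 11.85
tool_pos: [0.5569, -0.096, 0.2124]
orientation: [-3.138, 0.001, 0.74]
force: [-0.6, 0.4, -0.0]
opening: 0.0001
```

```bash
python3 - <<'E'
from h import *
s=st(); plan(s,[.539,.0295,.15]); 
im=viewer.camera("wrist"); cv2.imwrite("pics/w14.png",im[:,:,::-1]);c=viewer.calibration("wrist")
import pickle; pickle.dump((s,c),open("w14.pkl","wb"))
im=viewer.camera("scene"); cv2.imwrite("pics/s14.png",cv2.resize(im[150:290,190:390,::-1],None,fx=4,fy=4))
E
```

```text
t 11.85 pos [ 0.5569 -0.096   0.2124] rpy [-3.138e+00  1.000e-03  7.400e-01] F [-0.6  0.4 -0. ] Mz [ 0.02  0.01 -0.  ]
in tool frame from axis mm [ 36.8 -32.7   0.1] yaw deg 42.4 polar r 49.2 ang 84.0
shift units [ 0.477 -0.697  0.418] turn units [-0.004  0.001 -0.   ] dist mm 141.3 deg 0.2
```

View pics/w14.png

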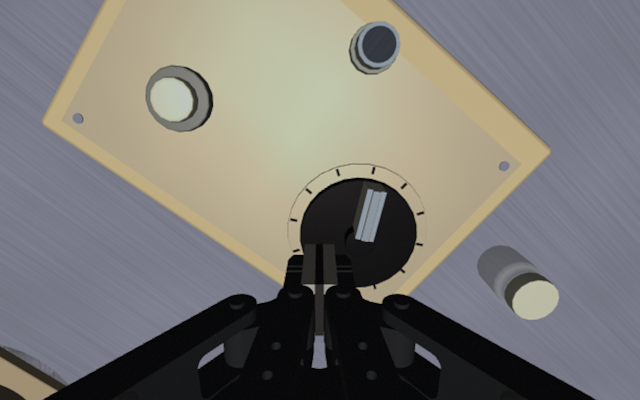

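View pics/s14.png

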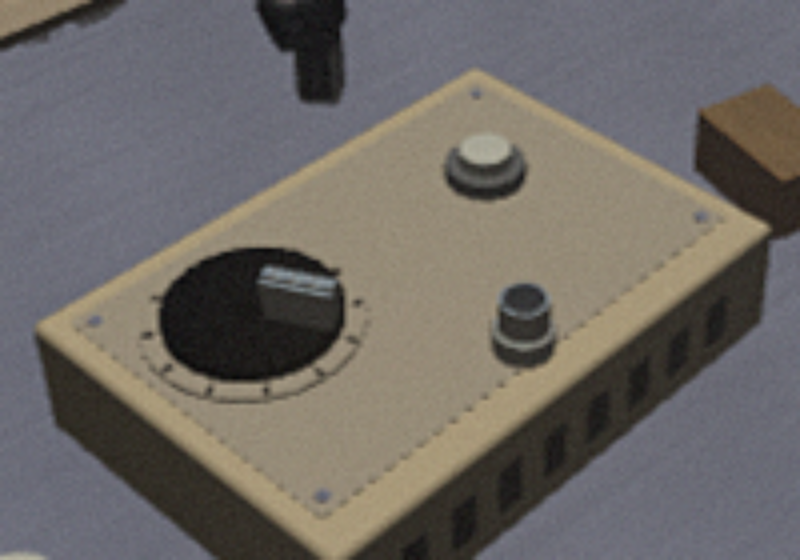

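Next I measure the bar angle to confirm four clicks, and check the button position again.

```bash
python3 - <<'E'
from h import *
import pickle
s,c=pickle.load(open("w14.pkl","rb")); im=cv2.imread("pics/w14.png")
x,y,w,h=345,180,50,70
b=im[y:y+h,x:x+w].astype(int); mb=((b[:,:,0]>110)&(b[:,:,0]>b[:,:,2])).astype(np.uint8)
k,l,stt,ce=cv2.connectedComponentsWithStats(mb); i=max(range(1,k),key=lambda i:stt[i,4])
bx=cv2.boxPoints(cv2.minAreaRect(np.argwhere(l==i)[:,::-1].astype(np.float32)))+[x,y]
P=np.array([onz(c,u,.124)[:2] for u in bx]); print(P.round(4),stt[i])
P=P[np.argsort(np.hypot(*(P-C).T))]; inn,out=P[:2].mean(0),P[2:].mean(0); d=out-inn; print("angle",np.rad2deg(np.arctan2(d[1],d[0])),"end dist",np.hypot(*(out-C)))
x,y,w,h=135,60,80,75
g=im[y:y+h,x:x+w].astype(int); mb=((g.min(2)>165)&(g[:,:,2]-g[:,:,0]<45)).astype(np.uint8)
k,l,stt,ce=cv2.connectedComponentsWithStats(mb)
for i in range(1,k):
  if stt[i,4]>100:
    cn=max(cv2.findContours((l==i).astype(np.uint8),0,2)[0],key=cv2.contourArea); (u,v),r=cv2.minEnclosingCircle(cn); u+=x;v+=y
    print("btn",u,v,r,[(z,onz(c,(u,v),z).round(4).tolist(),2*np.linalg.norm(onz(c,(u+r,v),z)-onz(c,(u,v),z))) for z in(.1,.105,.11)])
    s1,c1=pickle.load(open("w1.pkl","rb")); o1,d1=ray(c1,(256.5,184.5)); o2,d2=ray(c,(u,v))
    q=np.linalg.lstsq(np.c_[d1,-d2],o2-o1,rcond=None)[0]; print("tri",o1+q[0]*d1,o2+q[1]*d2)
E
```

```text
[[ 0.5543 -0.1353]
 [ 0.5889 -0.1147]
 [ 0.5953 -0.1271]
 [ 0.5609 -0.1484]] [ 10   9  32  53 912]
angle 31.344248791722 end dist 0.04706218873199948
btn 171.03225708007812 99.03225708007812 21.97740936279297 [(0.1, [0.537, 0.0314, 0.1], np.float64(0.032119233094438954)), (0.105, [0.5385, 0.0299, 0.105], np.float64(0.031489670149350765)), (0.11, [0.54, 0.0284, 0.11], np.float64(0.030860107204262556))]
tri [0.53855228 0.02933955 0.10680945] [0.53901727 0.02938129 0.1066809 ]
```

The bar is at 31.3° and started at 150.6°, so it has turned 119.3°: four clicks. The button top is at (0.539, 0.029, about 0.107).

servo_tool([
  [[0, 0, 0], [0.16, -0.23, 0], 0],
  [[0, 0, 0], [0.16, -0.23, 0], 0],
  [[0, 0, 0], [0.14, -0.21, 0.05], 0],
  [[0, 0, 0], [0, 0, 0.15], 0],
  [[0, 0, 0], [0, 0, 0.15], 0],
  [[0, 0, 0], [0, 0, 0], 0],
])

```text
time: 12.55
tool_pos: [0.5357, 0.0288, 0.1522]
orientation: [-3.132, 0.009, 0.739]
force: [-1.1, 0.5, 0.2]
opening: -0.0002
```

```bash
python3 - <<'E'
from h import *
s=st(); plan(s,[.539,.0294,.125])
E
```

```text
t 12.55 pos [0.5357 0.0288 0.1522] rpy [-3.132  0.009  0.739] F [-1.1  0.5  0.2] Mz [-0.    0.06 -0.04]
in tool frame from axis mm [ 105.2 -139.3    0.4] yaw deg 42.3 polar r 174.6 ang 95.3
shift units [0.02  0.014 0.181] turn units [-0.012  0.011 -0.   ] dist mm 27.4 deg 0.7
```

servo_tool([
  [[-0.006, 0.006, 0], [0.01, 0.008, 0.09], 0],
  [[-0.006, 0.005, 0], [0.01, 0.006, 0.09], 0],
  [[0, 0, 0], [0, 0, 0], 0],
  [[0, 0, 0], [0, 0, 0], 0],
])

```text
time: 12.95
tool_pos: [0.5385, 0.028, 0.1242]
orientation: [-3.141, 0.003, 0.737]
force: [0.2, -0.5, 0.9]
opening: -0.0001
```

```bash
python3 - <<'E'
from h import *
s=st(); plan(s,[.539,.0294,.112])
im=viewer.camera("scene"); cv2.imwrite("pics/s15.png",cv2.resize(im[150:290,190:390,::-1],None,fx=4,fy=4))
im=viewer.camera("side"); cv2.imwrite("pics/d15.png",cv2.resize(im[110:250,280:440,::-1],None,fx=4,fy=4))
E
```

```text
t 12.95 pos [0.5385 0.028  0.1242] rpy [-3.141e+00  3.000e-03  7.370e-01] F [ 0.2 -0.5  0.9] Mz [0.02 0.04 0.04]
in tool frame from axis mm [ 106.5 -137.    -0.2] yaw deg 42.2 polar r 173.5 ang 94.4
shift units [ 0.009 -0.005  0.082] turn units [-0.001  0.004 -0.   ] dist mm 12.3 deg 0.2
```

View pics/s15.png

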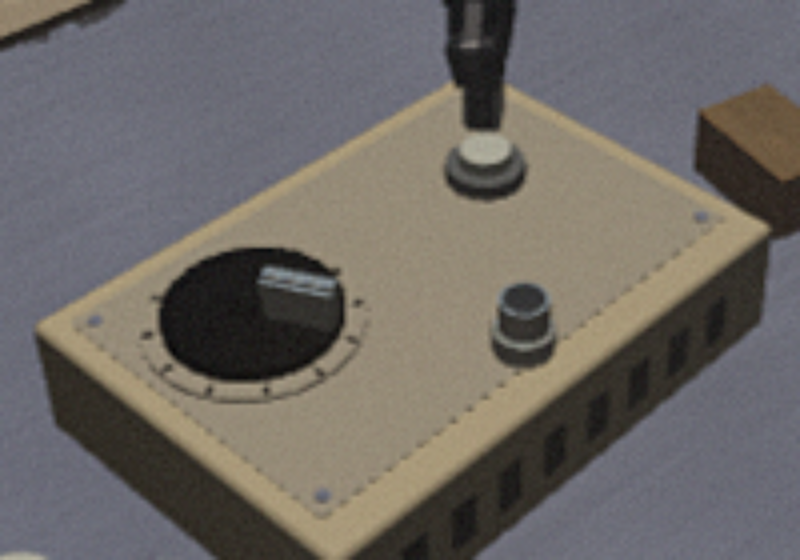

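View pics/d15.png

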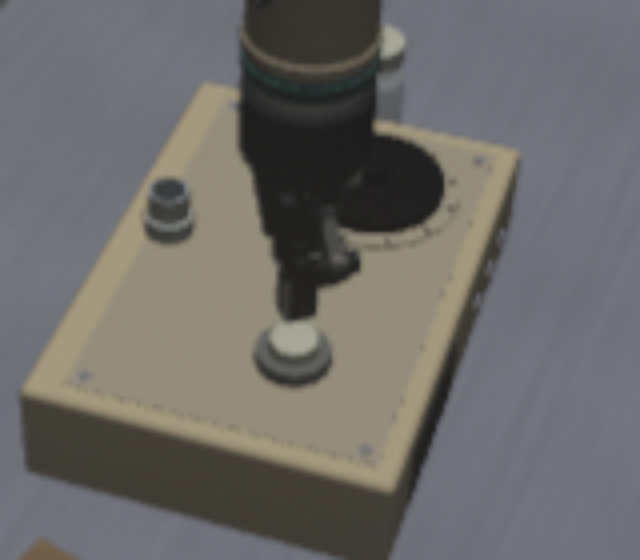

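The fingertip is centred over the button in both views, at about (483,128) in the scene crop and (295,315) in the side crop. I'll press in small steps and watch the force.

servo_tool([
  [[0, 0.003, 0], [0.009, -0.005, 0.05], 0],
  [[0, 0, 0], [0, 0, 0.04], 0],
  [[0, 0, 0], [0, 0, 0], 0],
  [[0, 0, 0], [0, 0, 0], 0],
])

```text
time: 13.45
tool_pos: [0.5403, 0.0294, 0.1115]
orientation: [3.141, -0.002, 0.736]
force: [0.6, 0.1, 0.1]
opening: -0.0001
```

servo_tool([
  [[0, 0, 0], [0, 0, 0.02], 0],
  [[0, 0, 0], [0, 0, 0.02], 0],
  [[0, 0, 0], [0, 0, 0], 0],
])

```text
time: 13.75
tool_pos: [0.5405, 0.0295, 0.1054]
orientation: [3.14, -0.003, 0.736]
force: [0.1, -0.2, 2.1]
opening: 0.0
```

servo_tool([
  [[0, 0, 0], [0, 0, 0.015], 0],
  [[0, 0, 0], [0, 0, 0.015], 0],
  [[0, 0, 0], [0, 0, 0], 0],
])

```text
time: 14.05
tool_pos: [0.5406, 0.0294, 0.1012]
orientation: [3.14, -0.003, 0.736]
force: [-1.2, -0.4, 4.8]
opening: -0.0002
```

servo_tool([
  [[0, 0, 0], [0, 0, 0.02], 0],
  [[0, 0, 0], [0, 0, 0.015], 0],
])

```text
time: 14.25
tool_pos: [0.5408, 0.0294, 0.1006]
orientation: [3.14, -0.004, 0.736]
force: [-7.3, 0.2, 29.5]
opening: -0.0002
```

It has hit the stop: the force jumps to about 30 N with no further travel at z = 0.1006. I'll release and rise.

servo_tool([
  [[0, 0, 0], [0, 0, -0.04], 0],
  [[0, 0, 0], [0, 0, -0.1], 0],
  [[0, 0, 0], [0, 0, -0.2], 0],
  [[0, 0, 0], [0, 0, -0.25], 0],
  [[0, 0, 0], [0, 0, -0.25], 0],
  [[0, 0, 0], [0, 0, 0], 0],
  [[0, 0, 0], [0, 0, 0], 0],
  [[0, 0, 0], [0, 0, 0], 0],
])

```text
time: 15.05
tool_pos: [0.5399, 0.0293, 0.2303]
orientation: [3.14, -0.004, 0.736]
force: [-0.7, -0.2, 0.1]
opening: 0.0001
```

```bash
python3 - <<'E'
from h import *
s=st(); 
im=viewer.camera("wrist"); cv2.imwrite("pics/w16.png",im[:,:,::-1])
for n in("scene","side"):
    im=viewer.camera(n); cv2.imwrite(f"pics/{n}16.png",im[:,:,::-1])
a=cv2.imread("pics/scene16.png")[150:330,170:410]; b=cv2.imread("pics/scene0.png")[150:330,170:410]
cv2.imwrite("pics/cmp.png",cv2.resize(np.vstack([b,a]),None,fx=1.65,fy=1.65))
E
```

```text
t 15.05 pos [0.5399 0.0293 0.2303] rpy [ 3.14  -0.004  0.736] F [-0.7 -0.2  0.1] Mz [-0.01  0.02 -0.02]
in tool frame from axis mm [ 108.2 -137.1    0.3] yaw deg 42.2 polar r 174.7 ang 93.9
```

View pics/w16.png

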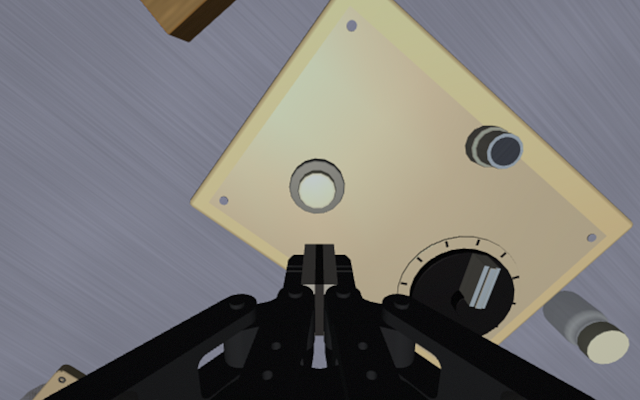

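View pics/cmp.png

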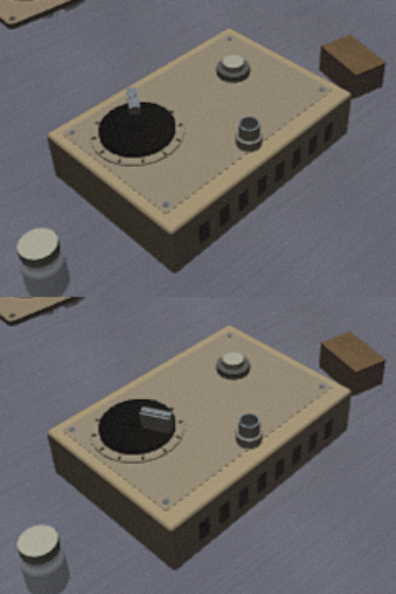

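View pics/side16.png

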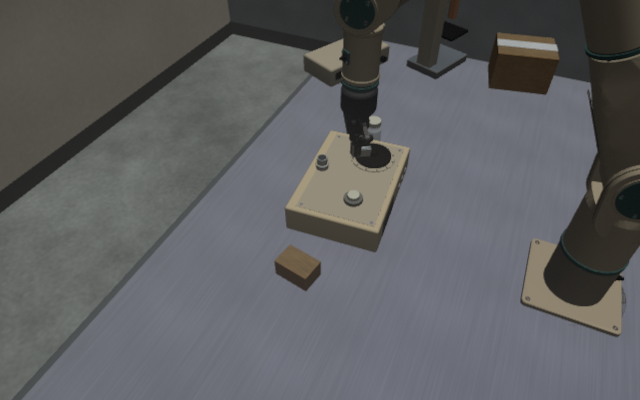

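The before/after scene crops show the lens, carton and jar where they were, the button back up, and the bar still on the fourth click. The tool is clear of everything and its force is zero, so I'll hand in.

```bash
python3 -c "
from workcell import ctrl
print(ctrl.close_job())"
```

```text
the job is handed in; nothing more can be done
None
```

The dial now sits four clicks clockwise from where it started, and the setting was stored afterwards with one full press of the button. I handed the job in at about 15 s of the 53 s allowed.

- **Dial:** I pushed the bar round from one side with the shut fingertips, one click at a time, and never gripped it. The bar angle measured 150.6° before and 31.3° after, a turn of 119.3°. I did not measure the angle again after the button press, but the last pictures show the bar unmoved.
- **Button:** It touched at about z = 0.107 m and hit its stop at z = 0.1006 m, about 6 mm of travel. The force there rose to about 30 N, well above the 4 N needed but under the 40 N limit. The last pictures show it back up.
- **Lens, carton and jar:** By eye, they look unmoved between the first and last scene pictures. The tool ended clear of everything, with about zero force.

**Checks that disagreed:**
- The two fixed cameras put the dial centre up to about 8 mm apart. I used the wrist camera's value, which lay between them.
- The fingers were wider at bar height than I had assumed, so first contact came a few millimetres early. I corrected the offset after that, and no extra click resulted.

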